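# Pop open the sample port that holds the chip carrier

## Robot

A 6-joint arm with a two-finger parallel gripper is mounted at the origin on a cart in front of the work surface, level with it; the furniture and walls round the work are solid. World frame = base frame: x ahead of the robot, y to its left, z up, the work surface at z = 0. Lengths are in m, angles in rad, forces in N, time in s.
With the tool pointing down it reaches from about 0.25 to 0.775 m from the base axis. Payload 8.9 kg.
Tool frame: the origin (TCP) lies midway between the tips of the shut fingers; the grasp point (between the pads) lies 19 mm behind it; x points along the fingers, y is the direction in which the jaws open and shut, and the axes are right-handed (so a half turn about x gives the same grasp; the last joint's range is limited). The gripper opens to 85 mm and grips with 20 to 120 N. Pads are 22 mm wide; open, the fingers measure 114 mm over their backs; the gripper's body (76 mm by 85 mm) begins 54 mm behind the grasp point. The pads swing forward as they close: fully open they stand 13 mm farther back than shut.
Start: joints at [1.134, 0.291, -0.153, 1.127, 0, 1.431], TCP at [0.154, 0.502, 0.231] pointing down, gripper open.
Joint ranges: [-2.52, 2.52], [-0.91, 1.74], [-1.3, 1.37], [-1.96, 2.02], [-1.52, 1.47], [-3.14, 3.14]. Speed limits (rad/s): [2.22, 2.22, 2.79, 3.14, 3.14, 3.14].

## Interface

Orientations are given as a unit quaternion [w, x, y, z].
In Python, from workcell import env, vision gives the robot as it stands.
- The arm moves only by the tool move_arm, never from a script. Its argument "series" is a list that holds one entry, the list of rows, each a list of 5 numbers: the opening, from -1 (shut) to 1 (fully open), so that 0 is half open, then the shift along the tool's x, y, z scaled (see below), then the turn about the tool's x scaled (see below). A call has 1 to 8 rows; each row is the pose to reach, as a shift and turn from the pose commanded when the call began, along the tool's axes at that moment, turning the shorter way round; what a row does not reach only later rows make up. The controller multiplies each number of a shift by 500 mm and each number of a turn by 180 degrees. A row lasts 1/12 s, in which the tool goes at most 41.7 mm and 7.16 degrees, less where a joint would pass 70% of its speed; a pose out of reach is approached as far as the arm can. A call with a number of a shift or a turn outside -1 to 1 is refused whole. A call with a gripper value outside its range is refused whole. The fingers move at their own pace and stop on an object; "newtons" is the grip in N (left out, the last holds). Time passes only in rows, so rows that repeat a pose let the fingers close. It gives the time, the measured TCP pose, the force and the opening at its end, in the units of the state.
- env.read_state(): the state, without advancing time (a new reading comes with each control period).
- vision.grab_frame(name): name is "scene" or "side" or "wrist"; returns a dict with "img" (420x560x3 uint8, red, green, blue), "depth" (420x560 float32, m along the optical axis (not along the pixel's ray), 0 where there is no reading), "intrinsics" (3x3 intrinsics, pixels), "pose" (4x4, takes a point from camera to world coordinates); the wrist camera has in their place "tool_from_camera" (4x4, takes a point from camera to tool coordinates, whose origin is the TCP and whose axes are the tool frame's). Camera axes: x right, y down, z forward; pixel columns grow to the right and rows downward; lengths in m; the calibration is good to about 2 mm. The wrist camera is an equidistant fisheye: a pixel r from the principal point sees the ray r / f radians off the axis. A picture is of the moment at which its call begins: read the wrist's pose just before it.
- env.close_job(): hands the job in, once; it reports no verdict.
The state is a dict: "clock": time; "joints": joint angles; "dq": joint speeds; "tau": joint torques, N m; "position": TCP position; "orientation": TCP orientation; "ft_force": force on the tool from outside, world axes, zero at the start; "torque": the same for the moment, N m; "grip_width": opening from 0.0 (shut) to 1.0 (fully open).
Only numpy, scipy, OpenCV 4.12 (cv2) and the standard library are available. Lean on these libraries where they do the work, as an engineer would, in place of code of your own. Each camera call takes 0.05 s, during which the arm holds its last target.

## Task

One of the tester's two ports, seen through its clear hatch, holds the small yellow chip carrier. Press the blue spot of that hatch down lightly, once, with the fingertips so that its push-push latch lets go, take the fingers away and see that the hatch pops up and stays up by itself, untouched, for at least a second; only then press the green button on the tester gently fully down and let it go. Leave the other hatch shut, do not push the popped hatch back, pick nothing up and disturb nothing else.

Things in the scene. Friction and masses are not known exactly. Their poses are not given: they have to be found in the camera images.
- tester: white bench-top chip tester, 170 x 220 x 60 mm (its x, y, z), fixed to the bench; origin at the centre of its underside; its -x side (display) faces the robot, turned by its yaw; +y is its left. Two ports with hatches lie side by side on its deck (60 mm above the bench), the green button in front of and between them. The deck is level.
- hatch_left (a joint): hinge of the left hatch, at its far (tester's +x) edge; grows as the near free edge swings up. 0 = shut, latched; about 0.6 = popped, standing on its own spring, free edge 50 mm up; -0.058 = pressed onto its hard stop. Pressing the blue spot down 3 mm (3 N; stop at 4.5 mm) and letting go frees the latch; the hatch rises in about 1 s. Pushing it down to the stop again latches it.
- hatch_right (a joint): hinge of the right hatch, at its far (tester's +x) edge; grows as the near free edge swings up. 0 = shut, latched; about 0.6 = popped, standing on its own spring, free edge 50 mm up; -0.058 = pressed onto its hard stop. Pressing the blue spot down 3 mm (3 N; stop at 4.5 mm) and letting go frees the latch; the hatch rises in about 1 s. Pushing it down to the stop again latches it.
- hatch_left_press (a point): centre of the round blue press spot (17 mm across) on top of the left hatch, in the middle of its 26 mm deep, 76 mm wide grey front strip, 12 mm from the free edge and 78 mm from the hinge; 70 mm above the bench while the hatch is shut; z up out of the hatch. The point moves with the hatch.
- hatch_right_press (a point): centre of the round blue press spot (17 mm across) on top of the right hatch, in the middle of its 26 mm deep, 76 mm wide grey front strip, 12 mm from the free edge and 78 mm from the hinge; 70 mm above the bench while the hatch is shut; z up out of the hatch. The point moves with the hatch.
- port_left (a point): centre of the floor of the left port, a well 56 x 60 mm (tester's x, y) and 30 mm deep under the left hatch; the point lies 30 mm above the bench.
- port_right (a point): centre of the floor of the right port, a well 56 x 60 mm (tester's x, y) and 30 mm deep under the right hatch; the point lies 30 mm above the bench.
- confirm (a joint): the green button, 24 mm across, in a black round housing 40 mm across and 12 mm high; 0 = up, 0.006 (m) = fully down; pressed straight down against a spring of up to 4 N; springs back.
- confirm_top (a point): centre of the green button's top, 82 mm above the bench when it is up; on the tester's middle line, 60 mm to the -x side of its middle and 37 mm to the -x side of the line of the two press spots. Moves with the button.
- chip_carrier: small yellow (gold) chip carrier board, 30 x 36 x 6 mm, loose, flat on the floor of one of the ports; origin at the centre of its underside. The port in which it lies is the one to open.
- waffle_pack: black chip tray, 51 x 51 x 6 mm, loose, flat in the other port; origin at the centre of its underside.
- loupe: black eyeglass loupe, 36 mm across and 36 mm high, loose bystander, standing to the left of the tester; origin under its centre.
- chip_box: purple flat chip box, 65 x 61 x 14 mm, loose bystander to the right of the tester; origin under its centre.
- marker: black and blue marker pen, 126 mm long, 12 mm thick, loose bystander lying in front of the tester; origin under its middle, long axis y.
- tool_vial: white vial with a red cap, 51 mm long, 13 mm thick, loose bystander lying behind the tester; origin under its middle, long axis y.

How it is judged:
By the outcome, as a careful person would: the job done as asked, in the order asked, and still so for the second after the job is handed in, with the robot touching nothing.
It also fails if it takes over 43 s, if anything falls off the work surface, if the arm or the gripper's body presses on something with over 40 N, if the wrist force passes 120 N, or if a joint passes its speed limit or range.

## Working session

There is one attempt and no reset: what is moved stays moved. The work goes in short steps, Python scripts to look and compute and a tool call to move; the robot and the scene stay as the last step left them, time stands still between calls to the robot, and variables do not carry over. Pictures are saved under pics/ and viewed, and the job is handed in when it is done.

Besides the shell and the picture viewer there is one more tool, called after ">>>" as name([rows], argument=value, ...), one row to a line, values as JSON. move_arm: Moves the arm, as the interface text tells. Shifts and turns lie within -1 to 1; 1 stands for 500 mm of shift or 180 degrees of turn. Its arguments: {"type":"object","properties":{"series":{"type":"array","items":{"type":"array","items":{"type":"array","items":{"type":"number","minimum":-1,"maximum":1}}}},"newtons":{"type":"number"}},"required":["series"]}

```bash
mkdir -p pics; ls
python3 - <<'E'
from workcell import env, vision
import cv2, json
s=env.read_state(); print(s)
for n in ["scene","side","wrist"]:
    f=vision.grab_frame(n); cv2.imwrite(f"pics/{n}0.png",f["img"][:,:,::-1]); print(n,f["intrinsics"],f.get("pose",f.get("tool_from_camera")))
    import numpy as np; np.savez(f"{n}0.npz",**{k:v for k,v in f.items()})
E
```

```text
pics
{'clock': 0.0, 'joints': array([ 1.13373026e+00,  2.91326680e-01, -1.54123371e-01,  1.12671723e+00,
       -5.05470156e-06,  1.43149322e+00]), 'dq': array([2.64784609e-04, 1.82358294e-03, 1.46620147e-03, 8.38644153e-05,
       3.02863496e-03, 2.27633654e-04]), 'tau': array([-3.22115120e-03, -5.37138391e+01,  3.31376374e+01,  1.58878748e-02,
       -4.16481053e-04,  1.54717600e-05]), 'position': array([0.15383359, 0.50148749, 0.23070932]), 'orientation': array([ 0.69914828,  0.10442137,  0.69942037, -0.10535182]), 'ft_force': array([-0.35223471,  0.5114433 ,  0.85595893]), 'torque': array([-0.01285128, -0.00877879, -0.01403149]), 'grip_width': 0.9987674371417282}
scene [[539.2966753    0.         276.58749325]
 [  0.         539.2966753  206.15943139]
 [  0.           0.           1.        ]] [[ 0.8820317  -0.33200745  0.33435181  0.21298833]
 [-0.4711164  -0.63394227  0.61332417 -0.56029316]
 [ 0.00833155 -0.69848998 -0.71557133  0.81842649]
 [ 0.          0.          0.          1.        ]]
side [[391.13800036   0.         284.37072181]
 [  0.         391.13800036 209.49353842]
 [  0.           0.           1.        ]] [[ 0.99574976 -0.06503117  0.06521787  0.50311113]
 [-0.09157762 -0.62378491  0.77621256 -0.55972885]
 [-0.00979609 -0.77888596 -0.62708907  0.60456158]
 [ 0.          0.          0.          1.        ]]
wrist [[325.1922621    0.         284.61157987]
 [  0.         325.1922621  205.20678778]
 [  0.           0.           1.        ]] [[ 5.19429382e-04 -2.80205221e-01  9.59939979e-01 -1.41838763e-01]
 [ 9.99999855e-01  1.09846090e-05 -5.37899633e-04  1.99324958e-04]
 [ 1.40177720e-04  9.59940120e-01  2.80205187e-01 -7.08196170e-02]
 [ 0.00000000e+00  0.00000000e+00  0.00000000e+00  1.00000000e+00]]
```

View pics/scene0.png

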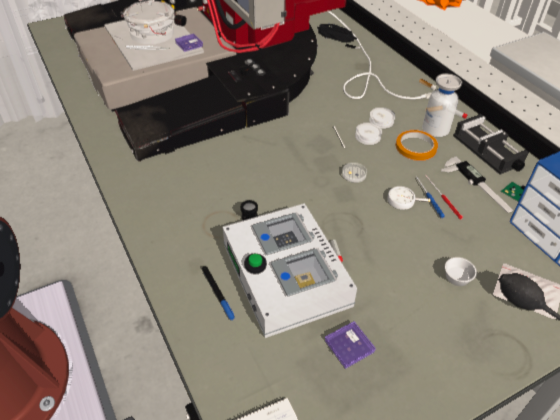

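View pics/side0.png

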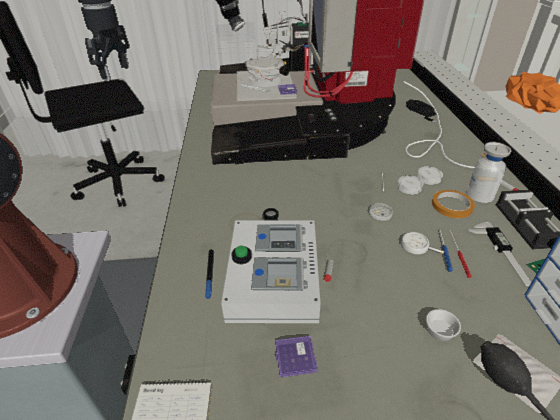

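View pics/wrist0.png

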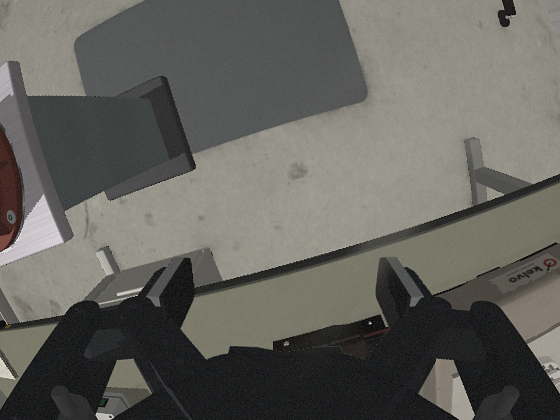

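The yellow carrier is in the port nearer the cameras (scene ~(305,280), side ~(283,282)), which is the right one. The black tray is in the left. Next I'll locate the spots and the button.

```bash
cat > h.py <<'E'
import numpy as np, cv2
def blobs(img,kind,roi,amin=15):
    hsv=cv2.cvtColor(img,cv2.COLOR_RGB2HSV)
    lo,hi={'blue':((100,130,60),(125,255,255)),'green':((50,120,40),(85,255,255)),'yellow':((15,110,80),(32,255,255))}[kind]
    m=cv2.inRange(hsv,lo,hi); mm=np.zeros_like(m); x0,y0,x1,y1=roi; mm[y0:y1,x0:x1]=m[y0:y1,x0:x1]
    n,l,st,c=cv2.connectedComponentsWithStats(mm)
    return [(c[i],st[i]) for i in range(1,n) if st[i,4]>=amin]
def ray(f,uv):
    K=f["intrinsics"];P=f["pose"]
    d=P[:3,:3]@np.linalg.solve(K,[uv[0],uv[1],1]); return P[:3,3],d
def plane(f,uv,z):
    o,d=ray(f,uv); return o+d*(z-o[2])/d[2]
E
python3 - <<'E'
from h import *
for n,roi in [("scene",(225,205,355,325)),("side",(220,215,325,320))]:
    f=np.load(n+"0.npz")
    for k,z in [("blue",.070),("green",.082),("yellow",.036)]:
        for c,s in blobs(f["img"],k,roi):
            d=f["depth"][int(c[1]),int(c[0])]
            o,r=ray(f,c)
            print(n,k,c.round(1),s,plane(f,c,z).round(4),(o+r*d).round(4))
E
```

```text
scene blue [264.6 236.5] [261 234   9   6  45] [0.5065 0.0227 0.07  ] [0.5062 0.0222 0.0707]
scene blue [285.  275.7] [281 272   9   8  57] [ 0.4966 -0.0732  0.07  ] [ 0.496  -0.0743  0.0717]
scene blue [228.5 311. ] [225 301   9  19  89] [ 0.3809 -0.0929  0.07  ] [ 0.3943 -0.0557  0.0104]
scene green [255.  260.1] [248 254  15  14 164] [ 0.4621 -0.0272  0.082 ] [ 0.4619 -0.0276  0.0826]
scene yellow [305.1 282.1] [295 274  20  14  93] [ 0.5345 -0.0802  0.036 ] [ 0.5211 -0.1001  0.0686]
side blue [261.8 236.1] [258 234   8   5  33] [0.5057 0.0218 0.07  ] [0.5057 0.0208 0.0709]
side blue [258.8 271.8] [255 269   9   7  47] [ 0.4958 -0.0734  0.07  ] [ 0.4958 -0.0729  0.0694]
side green [241.  251.3] [235 246  13  12 123] [ 0.4646 -0.0296  0.082 ] [ 0.4646 -0.0291  0.0815]
```

```bash
cat >> h.py <<'E'
from scipy.spatial.transform import Rotation as Ro
def toolR(s): return Ro.from_quat(np.roll(s["orientation"],-1)).as_matrix()
def rel(s,p,yaw_axis=None):
    R=toolR(s); d=R.T@(np.array(p)-s["position"]); return d/0.5
E
python3 - <<'E'
from h import *
from workcell import env
s=env.read_state(); print(toolR(s).round(4))
for p in [(.45,-.05,.23),(.496,-.073,.2)]: print(rel(s,p).round(4))
for n,(x0,y0,x1,y1) in [("scene",(215,195,365,335)),("side",(215,205,335,330))]:
    f=np.load(n+"0.npz"); im=f["img"][y0:y1,x0:x1,::-1]
    cv2.imwrite(f"pics/{n}z.png",cv2.resize(im,None,fx=4.2,fy=4.2,interpolation=cv2.INTER_CUBIC))
E
```

```text
[[-4.000e-04  2.934e-01  9.560e-01]
 [-9.000e-04  9.560e-01 -2.934e-01]
 [-1.000e+00 -1.000e-03 -1.000e-04]]
[ 0.0025 -0.8808  0.8899]
[ 0.0625 -0.8978  0.9913]
```

View pics/scenez.png

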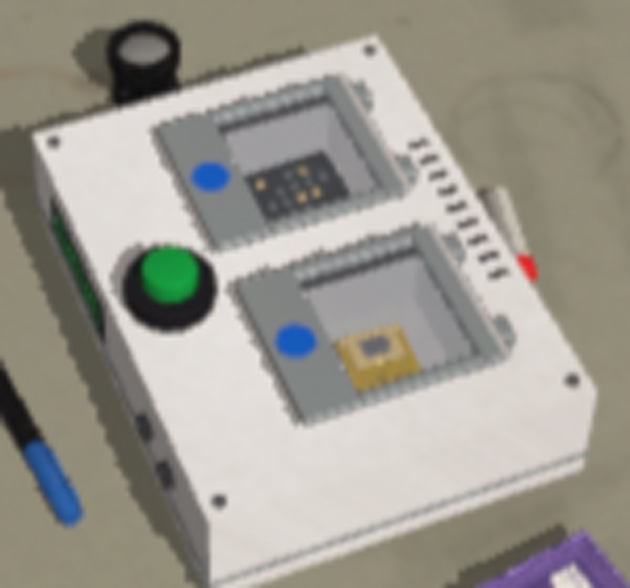

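The zoom confirms it: gold carrier in the right port, black tray in the left. The right spot is at about (0.496, -0.073). The left is at about (0.506, 0.022), so the tester's yaw is about -5.9°. Moving over now with the fingers shutting.

>>> move_arm([
  [[-1,0,-0.88,0.89,-0.062],[-1,0,-0.88,0.89,-0.062],[-1,0,-0.88,0.89,-0.062],[-1,0,-0.88,0.89,-0.062],[-1,0,-0.88,0.89,-0.062],[-1,0,-0.88,0.89,-0.062],[-1,0,-0.88,0.89,-0.062],[-1,0,-0.88,0.89,-0.062]],
])

```text
clock: 0.82
position: [0.3112, 0.2083, 0.2314]
orientation: [0.706, 0.036, 0.706, -0.036]
ft_force: [1.9, 0.4, -0.6]
grip_width: -0.005
```

Run:
```python
from h import *
from workcell import env
s=env.read_state(); print(s["clock"],s["position"],toolR(s).round(3),rel(s,(.43,-.05,.23)).round(4))
```

```text
0.8167 [0.31121662 0.2082822  0.23138501] [[ 0.     0.102  0.995]
 [ 0.     0.995 -0.102]
 [-1.     0.     0.   ]] [ 0.0028 -0.4896  0.2892]
```

>>> move_arm([
  [[-1,0,-0.48,0.28,0],[-1,0,-0.48,0.28,0],[-1,0,-0.48,0.28,0],[-1,0,-0.48,0.28,0],[-1,0,-0.48,0.28,0],[-1,0,-0.48,0.28,0],[-1,0,-0.48,0.28,0],[-1,0,-0.48,0.28,0]],
])

```text
clock: 1.48
position: [0.4276, -0.0474, 0.2311]
orientation: [0.707, 0.037, 0.706, -0.038]
ft_force: [-1.4, 1.0, -0.9]
grip_width: -0.004
```

```bash
cat >> h.py <<'E'
def wray(f,s,uv):
    K=f["intrinsics"];T=f["tool_from_camera"]
    a=(uv[0]-K[0,2]);b=(uv[1]-K[1,2]);r=np.hypot(a,b);th=r/K[0,0]
    d=np.array([np.sin(th)*a/r,np.sin(th)*b/r,np.cos(th)]); R=toolR(s)
    return R@T[:3,3]+s["position"],R@T[:3,:3]@d
def wplane(f,s,uv,z):
    o,d=wray(f,s,uv); return o+d*(z-o[2])/d[2]
E
python3 - <<'E'
from h import *
from workcell import env,vision
s=env.read_state(); f=vision.grab_frame("wrist"); cv2.imwrite("pics/w1.png",f["img"][:,:,::-1])
print(s["clock"],s["position"],s["ft_force"],s["grip_width"])
for k,z in [("blue",.07),("green",.082)]:
    for c,st in blobs(f["img"],k,(0,0,560,420),40): print(k,c.round(1),st,wplane(f,s,c,z).round(4))
E
```

```text
1.4833 [ 0.42760458 -0.04742485  0.23112371] [-1.40489206  1.0328348  -0.94748675] -0.0038735263489482375
blue [281.7 146.2] [265 141  34  12 290] [ 0.3881 -0.0462  0.07  ]
blue [359.2 253.9] [353 247  14  14 139] [0.5062 0.0221 0.07  ]
blue [265.1 252.4] [260 248  10   9  77] [ 0.4932 -0.0749  0.07  ]
green [315.9 222.6] [304 210  26  26 504] [ 0.4621 -0.0214  0.082 ]
```

View pics/w1.png

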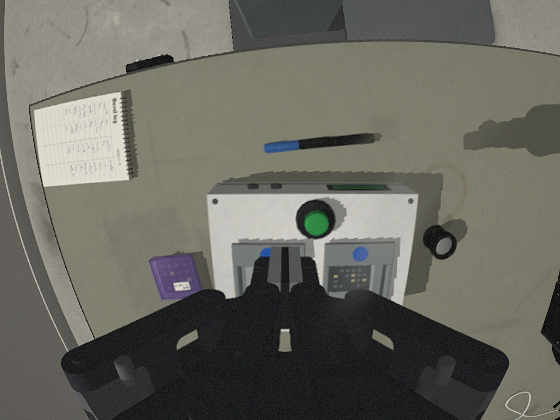

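Wrist view: green button at (316,223), left spot at (359,254), right spot partly hidden behind the fingers at (265,252). The positions agree with the other cameras. Moving above the right spot.

Run:
```python
from h import *
from workcell import env
s=env.read_state(); print(rel(s,(.496,-.0733,.1)).round(4), toolR(s).round(4).tolist())
```

```text
[ 0.2619 -0.0408  0.1449] [[-0.0003, 0.1069, 0.9943], [-0.0001, 0.9943, -0.1069], [-1.0, -0.0001, -0.0003]]
```

>>> move_arm([
  [[-1,0.08,-0.041,0.145,0],[-1,0.16,-0.041,0.145,0],[-1,0.22,-0.041,0.145,0],[-1,0.25,-0.041,0.145,0],[-1,0.26,-0.041,0.145,0],[-1,0.26,-0.041,0.145,0],[-1,0.26,-0.041,0.145,0]],
])

```text
clock: 2.12
position: [0.4954, -0.0702, 0.1025]
orientation: [0.706, 0.036, 0.706, -0.036]
ft_force: [-0.1, -0.2, 0.6]
grip_width: -0.004
```

Run:
```python
from h import *
from workcell import env,vision
s=env.read_state(); print(s["clock"],s["position"],s["ft_force"],rel(s,(.496,-.0733,.07)).round(4))
for n in ["scene","side"]:
    f=vision.grab_frame(n); 
    x0,y0,x1,y1=(215,155,365,315)
    cv2.imwrite(f"pics/{n}2.png",cv2.resize(f["img"][y0:y1,x0:x1,::-1],None,fx=3.7,fy=3.7,interpolation=cv2.INTER_CUBIC))
```

```text
2.1167 [ 0.49542358 -0.07015926  0.10251736] [-0.13772676 -0.18669538  0.58271721] [ 0.065  -0.0061  0.0018]
```

View pics/side2.png

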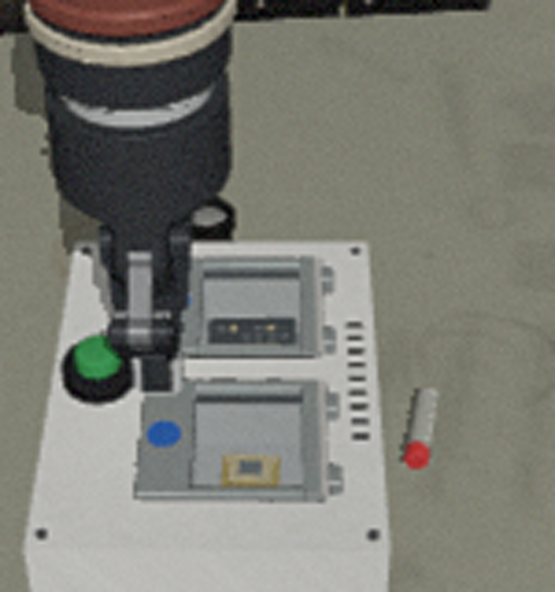

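View pics/scene2.png

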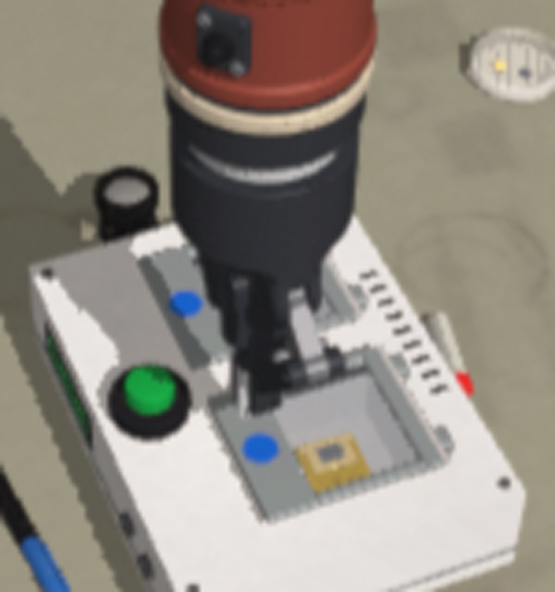

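Run:
```python
from h import *
from workcell import env
s=env.read_state();print(s["clock"],s["position"])
for n in ["scene","side"]:
    f=np.load(n+"0.npz");P=f["pose"]
    for p in [s["position"]]:
        c=P[:3,:3].T@(p-P[:3,3]);u=f["intrinsics"]@c;u=u[:2]/u[2];print(n,u,(u-[215,155])*3.7)
print(rel(s,(.496,-.0733,.076)).round(4))
```

```text
2.2167 [ 0.49651998 -0.07073301  0.10348123]
scene [284.61014084 262.60479772] [257.55752109 398.13775155]
side [258.17537942 257.83026385] [159.74890386 380.47197625]
[ 0.055  -0.0052 -0.0007]
```

>>> move_arm([
  [[-1,0.02,-0.005,0,0],[-1,0.04,-0.005,0,0],[-1,0.05,-0.005,0,0],[-1,0.054,-0.005,0,0],[-1,0.054,-0.005,0,0],[-1,0.054,-0.005,0,0]],
])

```text
clock: 2.72
position: [0.4952, -0.0733, 0.0742]
orientation: [0.706, 0.036, 0.706, -0.036]
ft_force: [-0.6, -0.4, -0.5]
grip_width: 0.005
```

Run:
```python
from h import *
from workcell import env,vision
for i in range(3):
    s=env.read_state(); f=vision.grab_frame("side"); print(s["clock"],s["position"],s["ft_force"])
f=vision.grab_frame("wrist"); cv2.imwrite("pics/w3.png",f["img"][:,:,::-1])
```

```text
2.7167 [ 0.49517156 -0.07334833  0.07419918] [-0.58298864 -0.43683667 -0.45993608]
2.7667 [ 0.49537062 -0.07339262  0.07441952] [0.04220099 0.71244082 0.77015461]
2.8167 [ 0.49549659 -0.07344791  0.07451343] [ 0.35752213 -0.30879046 -0.38957365]
```

View pics/w3.png

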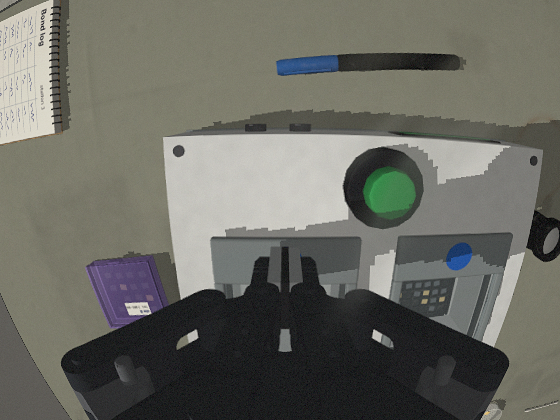

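Fingers centred on the right strip (px 285 vs strip centre 286), about 4 mm above the spot. Pressing slowly.

>>> move_arm([
  [[-1,0.003,0,0,0],[-1,0.006,0,0,0],[-1,0.009,0,0,0],[-1,0.011,0,0,0],[-1,0.013,0,0,0],[-1,0.014,0,0,0],[-1,0.014,0,0,0]],
])

```text
clock: 3.5
position: [0.4954, -0.0734, 0.0673]
orientation: [0.706, 0.036, 0.706, -0.036]
ft_force: [-1.3, 0.7, 2.3]
grip_width: -0.001
```

Run:
```python
from h import *
from workcell import env,vision
for i in range(4):
    s=env.read_state(); f=vision.grab_frame("side"); print(s["clock"],s["position"],s["ft_force"])
```

```text
3.5 [ 0.49535652 -0.07339141  0.06729881] [-1.33767583  0.71707475  2.32556445]
3.55 [ 0.49533207 -0.07336809  0.06736235] [-0.73844811  0.18942025  2.87833684]
3.6 [ 0.49537572 -0.0733905   0.06739959] [-1.40968738 -0.14967322  4.0258734 ]
3.65 [ 0.49535538 -0.07340753  0.067404  ] [-0.41441772 -0.04216111  2.37214356]
```

>>> move_arm([
  [[-1,0.001,0,0,0],[-1,0.0018,0,0,0],[-1,0.0018,0,0,0]],
])

```text
clock: 3.95
position: [0.4953, -0.0734, 0.0664]
orientation: [0.706, 0.036, 0.706, -0.036]
ft_force: [0.6, -0.2, 2.8]
grip_width: 0.001
```

Run:
```python
from h import *
from workcell import env,vision
for i in range(4):
    s=env.read_state(); f=vision.grab_frame("side"); print(s["clock"],s["position"],s["ft_force"])
```

```text
3.95 [ 0.49534921 -0.07339433  0.06638395] [ 0.58758568 -0.24881284  2.84367831]
4.0 [ 0.49534795 -0.07337934  0.06641238] [-0.40642443  0.40933469  2.76049824]
4.05 [ 0.49535331 -0.07337782  0.06643561] [-0.03210259 -0.92865707  3.5441118 ]
4.1 [ 0.49534049 -0.07338999  0.06644541] [ 0.21000825 -0.26381573  2.49718537]
```

>>> move_arm([
  [[-1,0.001,0,0,0],[-1,0.001,0,0,0]],
])

```text
clock: 4.32
position: [0.4954, -0.0734, 0.0659]
orientation: [0.706, 0.036, 0.706, -0.036]
ft_force: [-0.0, -0.1, 2.4]
grip_width: 0.001
```

Run:
```python
from h import *
from workcell import env,vision
for i in range(3):
    s=env.read_state(); f=vision.grab_frame("side"); print(s["clock"],s["position"],s["ft_force"])
```

```text
4.3167 [ 0.49535559 -0.07340206  0.06588861] [-0.04842684 -0.13050756  2.42067888]
4.3667 [ 0.49538165 -0.07339203  0.06593226] [1.04029450e+00 1.35385742e-03 2.61181443e+00]
4.4167 [ 0.49534031 -0.07340744  0.06592647] [ 0.10264116 -0.27721981  3.24354254]
```

The spot is about 4 mm down at about 3 N. Lifting straight up, then back.

>>> move_arm([
  [[-1,-0.05,0,0,0],[-1,-0.13,0,0,0],[-1,-0.2,0,-0.05,0],[-1,-0.25,0,-0.12,0],[-1,-0.27,0,-0.16,0],[-1,-0.27,0,-0.16,0],[-1,-0.27,0,-0.16,0],[-1,-0.27,0,-0.16,0]],
])

```text
clock: 5.13
position: [0.4161, -0.0652, 0.2006]
orientation: [0.706, 0.036, 0.706, -0.036]
ft_force: [-0.2, -0.7, -0.3]
grip_width: -0.002
```

>>> move_arm([
  [[-1,0,0,0,0],[-1,0,0,0,0],[-1,0,0,0,0],[-1,0,0,0,0],[-1,0,0,0,0],[-1,0,0,0,0],[-1,0,0,0,0],[-1,0,0,0,0]],
])

```text
clock: 5.8
position: [0.4157, -0.0651, 0.2009]
orientation: [0.706, 0.036, 0.706, -0.036]
ft_force: [0.6, 0.0, 0.9]
grip_width: -0.003
```

Run:
```python
from h import *
from workcell import env,vision
s=env.read_state(); f=vision.grab_frame("wrist"); print(s["clock"],s["position"])
for c,st in blobs(f["img"],"green",(0,0,560,420),40): print(c.round(1),wplane(f,s,c,.082).round(4))
f=vision.grab_frame("side"); x0,y0,x1,y1=(215,155,365,315)
cv2.imwrite("pics/side4.png",cv2.resize(f["img"][y0:y1,x0:x1,::-1],None,fx=3.7,fy=3.7,interpolation=cv2.INTER_CUBIC))
```

```text
5.8 [ 0.41571346 -0.06512521  0.20089352]
[338.  244.9] [ 0.4619 -0.0228  0.082 ]
```

View pics/side4.png

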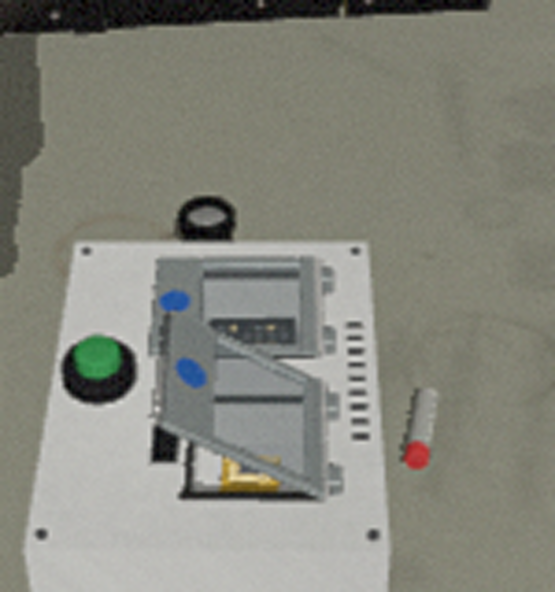

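The right hatch has popped (its spot is now at (190,372) in the crop). The left is still shut. I'll wait another second or so, move above the button and check again.

>>> move_arm([
  [[-1,0,0,0,0],[-1,0,0,0,0],[-1,0,0,0,0],[-1,0,0,0,0],[-1,0,0,0,0],[-1,0,0,0,0],[-1,0,0,0,0],[-1,0,0,0,0]],
])

```text
clock: 6.57
position: [0.4157, -0.0652, 0.2009]
orientation: [0.706, 0.036, 0.706, -0.036]
ft_force: [-0.5, -0.6, 0.8]
grip_width: 0.002
```

>>> move_arm([
  [[-1,0,0,0,0],[-1,0,0,0,0],[-1,0,0,0,0],[-1,0,0,0,0],[-1,0,0,0,0],[-1,0,0,0,0],[-1,0,0,0,0],[-1,0,0,0,0]],
])

```text
clock: 7.23
position: [0.4157, -0.0651, 0.2009]
orientation: [0.706, 0.036, 0.706, -0.036]
ft_force: [0.2, 0.1, 0.3]
grip_width: 0.004
```

Run:
```python
from h import *
from workcell import env,vision
s=env.read_state(); f=vision.grab_frame("side"); print(s["clock"],s["position"],rel(s,(.462,-.022,.1)))
x0,y0,x1,y1=(215,155,365,315)
cv2.imwrite("pics/side5.png",cv2.resize(f["img"][y0:y1,x0:x1,::-1],None,fx=3.7,fy=3.7,interpolation=cv2.INTER_CUBIC))
```

```text
7.2333 [ 0.41571881 -0.06514987  0.20092064] [0.20183786 0.09536465 0.08320099]
```

View pics/side5.png

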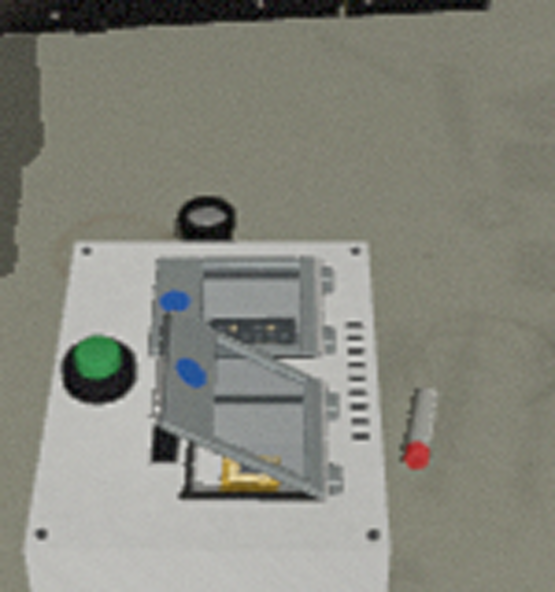

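The hatch is unchanged 1.4 s later, so it's standing by itself. Moving laterally over the button, then down to just above it.

>>> move_arm([
  [[-1,0,0.095,0.083,0],[-1,0,0.095,0.083,0],[-1,0.04,0.095,0.083,0],[-1,0.1,0.095,0.083,0],[-1,0.15,0.095,0.083,0],[-1,0.19,0.095,0.083,0],[-1,0.21,0.095,0.083,0],[-1,0.21,0.095,0.083,0]],
])

```text
clock: 7.95
position: [0.4602, -0.0218, 0.0938]
orientation: [0.705, 0.037, 0.708, -0.036]
ft_force: [-0.4, -0.1, 0.5]
grip_width: -0.003
```

Run:
```python
from h import *
from workcell import env,vision
f=vision.grab_frame("scene");
x0,y0,x1,y1=(215,155,365,315)
cv2.imwrite("pics/scene6.png",cv2.resize(f["img"][y0:y1,x0:x1,::-1],None,fx=3.7,fy=3.7,interpolation=cv2.INTER_CUBIC))
s=env.read_state();print(s["clock"],s["position"],s["ft_force"],rel(s,(.462,-.022,.0755)))
```

```text
8.0 [ 0.46104648 -0.02197413  0.09516741] [-0.03670486  0.82901268  0.5842697 ] [0.03933051 0.00013479 0.00199002]
```

View pics/scene6.png

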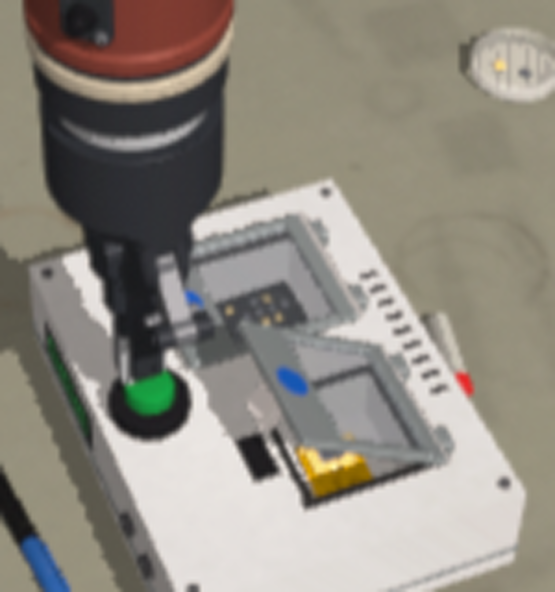

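Fingers are over the button and clear of the hatch. Pressing down gradually.

>>> move_arm([
  [[-1,0.01,0,0,0],[-1,0.018,0,0,0],[-1,0.024,0,0,0],[-1,0.028,0,0,0],[-1,0.031,0,0,0],[-1,0.034,0,0,0],[-1,0.036,0,0,0],[-1,0.036,0,0,0]],
])

```text
clock: 8.67
position: [0.4621, -0.0222, 0.078]
orientation: [0.706, 0.036, 0.706, -0.036]
ft_force: [-0.8, -0.8, 3.3]
grip_width: -0.002
```

Run:
```python
from h import *
from workcell import env,vision
for i in range(4):
    s=env.read_state(); f=vision.grab_frame("side"); print(s["clock"],s["position"],s["ft_force"])
```

```text
8.6667 [ 0.46210005 -0.02219403  0.07801097] [-0.78186858 -0.76251027  3.29702987]
8.7167 [ 0.46209284 -0.02220786  0.07808152] [-0.4108477  -0.49872426  3.08777252]
8.7667 [ 0.46209894 -0.02220227  0.07809073] [ 0.38858476 -0.07906254  2.1150451 ]
8.8167 [ 0.46209063 -0.02223049  0.07810143] [0.36420767 0.01352888 3.47899606]
```

Need about 2 mm more to reach the stop. I'll step on and watch the force.

>>> move_arm([
  [[-1,0.002,0,0,0],[-1,0.004,0,0,0],[-1,0.0044,0,0,0],[-1,0.0044,0,0,0]],
])

```text
clock: 9.2
position: [0.4621, -0.0222, 0.076]
orientation: [0.706, 0.036, 0.706, -0.036]
ft_force: [-0.9, 0.1, 6.7]
grip_width: -0.001
```

Run:
```python
from h import *
from workcell import env,vision
for i in range(3):
    s=env.read_state(); f=vision.grab_frame("side"); print(s["clock"],s["position"],s["ft_force"])
```

```text
9.2 [ 0.46209742 -0.02222813  0.0759821 ] [-0.90160011  0.10158055  6.71060479]
9.25 [ 0.46212351 -0.02220297  0.07598704] [-1.52226853 -0.37641663  6.90864667]
9.3 [ 0.46210861 -0.02222644  0.07597565] [-0.49990243  0.19440935  7.07845668]
```

6.9 N at z = 0.076 exceeds the spring's 4 N, so the button is on its stop. Releasing straight up and back.

>>> move_arm([
  [[-1,-0.03,0,0,0],[-1,-0.1,0,0,0],[-1,-0.18,0,0,0],[-1,-0.25,0,-0.06,0],[-1,-0.27,0,-0.12,0],[-1,-0.27,0,-0.16,0],[-1,-0.27,0,-0.16,0],[-1,-0.27,0,-0.16,0]],
])

```text
clock: 10.02
position: [0.3819, -0.0138, 0.2108]
orientation: [0.706, 0.036, 0.706, -0.036]
ft_force: [0.7, -0.3, -0.4]
grip_width: -0.0
```

>>> move_arm([
  [[-1,0,0,0,0],[-1,0,0,0,0],[-1,0,0,0,0],[-1,0,0,0,0],[-1,0,0,0,0],[-1,0,0,0,0]],
])

```text
clock: 10.52
position: [0.3824, -0.0139, 0.2105]
orientation: [0.706, 0.036, 0.706, -0.036]
ft_force: [-0.3, -0.1, -0.5]
grip_width: 0.002
```

Run:
```python
from h import *
from workcell import env,vision
s=env.read_state();print(s["clock"],s["position"],s["ft_force"])
f=vision.grab_frame("side")
f0=np.load("side0.npz")
cv2.imwrite("pics/side7.png",f["img"][:,:,::-1])
for a in (f0,f):
  for c,st in blobs(a["img"],"green",(220,215,325,320)):
    print(c,st,a["depth"][int(c[1]),int(c[0])])
  for c,st in blobs(a["img"],"blue",(190,215,325,320)): print("blue",c,st)
```

```text
10.5167 [ 0.38239146 -0.01393124  0.2104801 ] [-0.29462752 -0.14583544 -0.51818087]
[240.97560976 251.33333333] [235 246  13  12 123] 0.7374027
blue [261.78787879 236.06060606] [258 234   8   5  33]
blue [258.78723404 271.80851064] [255 269   9   7  47]
blue [208.07317073 288.7804878 ] [206 280   5  19  82]
[240.89516129 251.35483871] [235 246  13  12 124] 0.7391607
blue [261.78787879 236.06060606] [258 234   8   5  33]
blue [266.0952381  255.33333333] [263 252   8   8  42]
blue [208.07317073 288.7804878 ] [206 280   5  19  82]
```

View pics/side7.png

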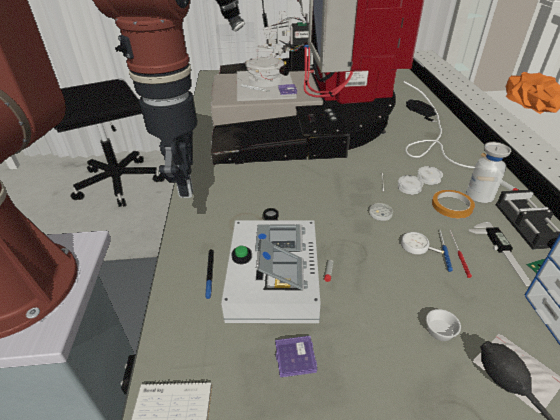

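The right hatch is up at (266,255). The left spot is unmoved at (262,236), the button is back up, the marker hasn't moved and the other bystanders look untouched. The arm is clear, so I'm handing in.

```bash
python3 -c "
from workcell import env
print(env.close_job())"
```

```text
the job is handed in; nothing more can be done
None
```

The job is done and handed in at about 10.5 s of the 43 s allowed; no verdict was reported.

- **Hatch:** The yellow carrier was in the right port. I pressed that hatch's blue spot once, about 4 mm down at about 3 N, and lifted away. The hatch popped. Two pictures 1.4 s apart, with nothing touching it, showed it in the same place.
- **Button:** I then pressed the green button down to its stop, at about 7 N against its 4 N spring, and let it go.
- **Last checks:** In the final picture the right hatch was up, and the left spot, the button and the marker were at their starting pixels. The loupe, chip box and vial looked unmoved, but I judged those by eye. The arm was about 0.21 m up and touching nothing.
- **Disagreement:** My first colour-based estimate of the button's centre was about 7 mm off in y, because the button's side was also in view. The tester's geometry and the wrist camera agreed with each other, so I used those.

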